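# Nest the button scoops in the indexed notions caddy

## Robot

A 6-joint arm with a two-finger parallel gripper is mounted at the origin on the work surface. World frame = base frame: x ahead of the robot, y to its left, z up, the work surface at z = 0. Lengths are in m, angles in rad, forces in N, time in s.
With the tool pointing down it reaches from about 0.35 to 0.85 m from the base axis. Payload 8.1 kg.
Tool frame: the origin (TCP) lies at the centre of the arm's flange, where the gripper is bolted on; the fingertips stand 186 mm ahead of it and the grasp point (between the pads) lies 167 mm ahead of it (robot.grasp_offset is the distance from the TCP to the grasp point, in m); z points along the fingers, y is the line along which they close (so a half turn about z gives the same grasp; the last joint's range is limited). The gripper opens to 93 mm and grips with 3 to 60 N. Pads are 15 mm wide; open, the fingers measure 128 mm over their backs; the gripper's body (75 mm by 188 mm) begins 65 mm behind the grasp point.
Start: joints at [-1.415, 0.13, 1.488, -0, 1.523, -0.085], TCP at [0.143, -0.583, 0.405] pointing down, gripper open.
Joint ranges: [-2.96, 2.96], [-0.89, 2.26], [0.02, 2.5], [-1.34, 4.48], [0, 2.73], [-2.66, 2.66]. Speed limits (rad/s): [2.39, 2.39, 2.79, 3.14, 3.14, 3.14].

## Interface

Orientations are given as a rotation vector (axis times angle).
In Python, from plant import robot gives the robot as it stands.
- The arm moves only by the tool drive_tool, never from a script. Its argument "moves" is one flat list of numbers, 7 for each row, row after row: the finger opening in mm, from 0 to 93, then the shift along the tool's x, y, z in mm, then the turn, a rotation vector about the tool's x, y, z in degrees. A call has 1 to 8 rows; each row shifts and turns the commanded pose from where the row before left it, along the tool's axes as they then stand; what a row does not reach is not made up. A row lasts 1/10 s, in which the tool goes at most 50 mm and 8.59 degrees, less where a joint would pass 70% of its speed; a pose out of reach is approached as far as the arm can. A call is refused whole if a number of a shift passes 50 or a number of a turn 8.59, either way. A call with a gripper value outside its range is refused whole. The fingers move at their own pace and stop on an object; "grip_force" is the grip in N (left out, the last holds). Time passes only in rows, so rows that do not move let the fingers close. It gives the time, the measured TCP pose, the force, the opening and the grip force at its end, in the units of the state.
- robot.read_state(): the state, without advancing time (a new reading comes with each control period).
- robot.read_camera(name): name is "side" or "top"; returns a dict with "color" (420x560x3 uint8, red, green, blue), "depth" (420x560 float32, m along the optical axis (not along the pixel's ray), 0 where there is no reading), "mtx" (3x3 intrinsics, pixels), "dist_coeffs" ([k1, k2, p1, p2, k3] as OpenCV has them; the pictures are not rectified), "R" (3x3) and "t" (3): a world point X has camera coordinates R X + t. Camera axes: x right, y down, z forward; pixel columns grow to the right and rows downward; lengths in m; the calibration is good to about 2 mm. A picture is of the moment at which its call begins.
- robot.close_job(): hands the job in; it is judged then, once.
The state is a dict: "t": time; "q": joint angles; "dq": joint speeds; "joint_torque": joint torques, N m; "tool_pos": TCP position; "orientation": TCP orientation; "force": force on the tool from outside, world axes, zero at the start; "wrist_torque": the same for the moment, N m; "opening": finger opening in m; "gripper_force": force on a finger pad.
Only numpy, scipy, OpenCV 4.12 (cv2) and the standard library are available. Lean on these libraries where they do the work, as an engineer would, in place of code of your own. Each camera call takes 0.05 s, during which the arm holds its last target. There are 200 camera calls.

## Task

Pull the sprung index knob of the notions caddy, turn the tray a quarter turn to either side and let the pin drop fully into the next hole, so that the empty round well stands out from under the clear hood. Then nest all the aluminium scoops on the table upright in the well, one inside the other from largest to smallest, each fully down, with their handles fanned so that no handle lies on another and their ends stand a good thumb's width (at least 25 mm) apart. Finally pull the knob again, turn the tray back until the nest is under the hood, and let the pin drop fully into the home hole; leave the pin tub, scissors and spool where they are.

Things in the scene. Friction and masses are not known exactly. Their poses are not given: they have to be found in the camera images.
- tray (a joint): angle of the caddy's turning tray, rad, anticlockwise from above; 0 = home: its round well beneath the clear hood, the index knob across from it, to the robot's side. Index holes in the fixed base at 0, +1.571 and -1.571 (a quarter turn to either side; the well then stands clear of the hood). The pin locks it to about +-0.01; pin pulled, it turns easily and stays put; stops at +-1.66
- plunger (a joint): lift of the sprung index pin, m: 0 = fully down in a hole, about 0.010 when it rides on the plate between holes; the tray turns once it is lifted more than 0.011; stop at 0.018. The spring takes 5 N to start, 9 N at 16 mm, and pushes the pin down again when let go. The round-ended 8 mm pin is carried by the tray, 135 mm from its axis; holes 10.4 mm
- knob (a point): centre of the index pin's round black grip knob, 24 mm across and 20 mm high, upright on the tray's tab 135 mm from the axis, straight across the axis from the well; its centre is 66 mm above the table with the pin down. Beneath it a 22 mm steel housing reaches up to 48 mm above the table
- axis (a point): point on the tray's turning axis at the height of the tray's top (32 mm above the table). The plywood tray is a disc 236 mm across, 10 mm thick, with a 30 mm wide tab under the knob. A 20 mm steel column with a 32 mm cap stands on the axis, up to 152 mm above the table
- caddy: fixed base of the rotary notions caddy: a grey disc 304 mm across, 18 mm high; origin on the table under the axis. Its +x points to the middle of the clear hood: a fixed flat disc 96 mm across, centred 80 mm from the axis along +x, 140 to 144 mm above the table, carried from the column by a 14 mm wide bar
- well (a point): middle of the floor of the tray's round well, 70 mm from the axis, at the height of the tray's top (32 mm above the table); a raised ring 86 mm inside, 94 mm outside and 8 mm high surrounds it. Its +x points outward from the tray's axis
- scoop_a: aluminium button scoop, may be absent: round cup 80 mm across the rim, 72 mm at the foot, 36 mm high, wall 2.5 mm, floor 4 mm, with one straight handle; 40 to 110 g. Origin at the centre of its underside, z up out of its mouth, +x along the handle. The sizes 80, 68, 56 and 44 mm fit in one another with 3.5 mm to spare all round, each resting on the floor of the one outside it
- scoop_a_handle (a point): grip point on that scoop's handle, mid-thickness, 72 mm from the cup's centre and 39.5 mm above its underside; axes as the scoop's. The handle, 12 mm wide and 7 mm thick, lies on top of the rim (36 to 43 mm above the underside), so when nested it passes over the rims below but not over another handle
- scoop_a_tip (a point): end of that scoop's handle, 95 mm from the cup's centre, 39.5 mm above its underside
- scoop_b: aluminium button scoop, may be absent: round cup 68 mm across the rim, 60 mm at the foot, 36 mm high, wall 2.5 mm, floor 4 mm, with one straight handle; 40 to 110 g. Origin at the centre of its underside, z up out of its mouth, +x along the handle. The sizes 80, 68, 56 and 44 mm fit in one another with 3.5 mm to spare all round, each resting on the floor of the one outside it
- scoop_b_handle (a point): grip point on that scoop's handle, mid-thickness, 72 mm from the cup's centre and 39.5 mm above its underside; axes as the scoop's. The handle, 12 mm wide and 7 mm thick, lies on top of the rim (36 to 43 mm above the underside), so when nested it passes over the rims below but not over another handle
- scoop_b_tip (a point): end of that scoop's handle, 95 mm from the cup's centre, 39.5 mm above its underside
- scoop_c: aluminium button scoop, may be absent: round cup 56 mm across the rim, 48 mm at the foot, 36 mm high, wall 2.5 mm, floor 4 mm, with one straight handle; 40 to 110 g. Origin at the centre of its underside, z up out of its mouth, +x along the handle. The sizes 80, 68, 56 and 44 mm fit in one another with 3.5 mm to spare all round, each resting on the floor of the one outside it
- scoop_c_handle (a point): grip point on that scoop's handle, mid-thickness, 72 mm from the cup's centre and 39.5 mm above its underside; axes as the scoop's. The handle, 12 mm wide and 7 mm thick, lies on top of the rim (36 to 43 mm above the underside), so when nested it passes over the rims below but not over another handle
- scoop_c_tip (a point): end of that scoop's handle, 95 mm from the cup's centre, 39.5 mm above its underside
- scoop_d: aluminium button scoop, may be absent: round cup 44 mm across the rim, 36 mm at the foot, 36 mm high, wall 2.5 mm, floor 4 mm, with one straight handle; 40 to 110 g. Origin at the centre of its underside, z up out of its mouth, +x along the handle. The sizes 80, 68, 56 and 44 mm fit in one another with 3.5 mm to spare all round, each resting on the floor of the one outside it
- scoop_d_handle (a point): grip point on that scoop's handle, mid-thickness, 72 mm from the cup's centre and 39.5 mm above its underside; axes as the scoop's. The handle, 12 mm wide and 7 mm thick, lies on top of the rim (36 to 43 mm above the underside), so when nested it passes over the rims below but not over another handle
- scoop_d_tip (a point): end of that scoop's handle, 95 mm from the cup's centre, 39.5 mm above its underside
- pin_tub: bystander: clear open tub of pins, 100 x 130 x 50 mm; origin under its centre
- scissors: bystander: scissors lying flat, about 195 mm long; origin at the pivot
- spool: bystander: thread spool standing, 40 mm across, 50 mm high; origin under its centre
There are look-alikes about, which are no part of the job. Leave any orange, pink or turquoise look-alike of the scoop_a alone.

How it is judged:
On the way, in this order (a step that is already met when the one before it is completed fails the run):
1. the tray is turned a quarter turn to either side, with the index pin fully down in that hole ((value of joint tray between 1.53 and 1.61 rad or value of joint tray between -1.61 and -1.53 rad) and value of joint plunger below 0.0025 m), for 0.3 s.
2. with the tray still locked there, all scoops present are nested upright in the well, handles fanned, and let go (all of step 1 and contact force between the fingers and anything else below 0.5 N and horizontal distance between each of scoop_a, scoop_b, scoop_c, scoop_d and well below 0.022 m and z of scoop_a in the frame of well between -0.006 and 0.02 m and angle between each of scoop_a, scoop_b, scoop_c, scoop_d's own z axis and vertical below 0.12 rad and linear speed of each of scoop_a, scoop_b, scoop_c, scoop_d below 0.03 m/s and z of scoop_b in the frame of well between -0.006 and 0.02 m and z of scoop_c in the frame of well between -0.006 and 0.02 m and z of scoop_d in the frame of well between -0.006 and 0.02 m and horizontal distance between scoop_a_tip and scoop_b_tip above 0.025 m and horizontal distance between each of scoop_a_tip, scoop_b_tip and scoop_c_tip above 0.025 m and horizontal distance between each of scoop_a_tip, scoop_b_tip, scoop_c_tip and scoop_d_tip above 0.025 m), for 0.3 s.
At the end, for the whole second after the job is handed in: Tray home within 0.04 rad, index pin down within 2.5 mm; every scoop present at rest in the well, upright within 0.12 rad, its centre within 22 mm of the well's, its underside no more than 20 mm above the well floor (so smaller sits in larger), and handle ends 25 mm or more apart (value of joint tray between -0.04 and 0.04 rad and value of joint plunger below 0.0025 m and horizontal distance between each of scoop_a, scoop_b, scoop_c, scoop_d and well below 0.022 m and z of scoop_a in the frame of well between -0.006 and 0.02 m and angle between each of scoop_a, scoop_b, scoop_c, scoop_d's own z axis and vertical below 0.12 rad and linear speed of each of scoop_a, scoop_b, scoop_c, scoop_d below 0.03 m/s and z of scoop_b in the frame of well between -0.006 and 0.02 m and z of scoop_c in the frame of well between -0.006 and 0.02 m and z of scoop_d in the frame of well between -0.006 and 0.02 m and horizontal distance between scoop_a_tip and scoop_b_tip above 0.025 m and horizontal distance between each of scoop_a_tip, scoop_b_tip and scoop_c_tip above 0.025 m and horizontal distance between each of scoop_a_tip, scoop_b_tip, scoop_c_tip and scoop_d_tip above 0.025 m); the robot touches nothing.
It fails at once if the pin tub is pushed more than 30 mm (distance of pin_tub from where it was at the start of the episode above 0.03 m).
It fails at once if the scissors is pushed more than 30 mm (distance of scissors from where it was at the start of the episode above 0.03 m).
It fails at once if the spool is pushed more than 30 mm (distance of spool from where it was at the start of the episode above 0.03 m).
Of scoop_a, scoop_b, scoop_c, scoop_d only 3 to 4 are there at a start; the rules pass over those that are not, and their reading is None.
At some moment in a run one of scoop_a, scoop_b, scoop_c, scoop_d may be knocked a few centimetres aside while the robot is not near it.
It also fails if it takes over 208 s, if anything falls off the work surface, if the arm or the gripper's body presses on something with over 40 N, if the wrist force passes 120 N, or if a joint passes its speed limit or range.

## Working session

There is one attempt and no reset: what is moved stays moved. The work goes in short steps, Python scripts to look and compute and a tool call to move; the robot and the scene stay as the last step left them, time stands still between calls to the robot, and variables do not carry over. Pictures are saved under pics/ and viewed, at most 14 in all, crops included, and the job is handed in when it is done.

Besides the shell and the picture viewer there is one more tool, called after "Request:" by a JSON object that holds its "name" and its "arguments". drive_tool: Moves the arm, as the interface text tells. Its arguments: {"type":"object","properties":{"moves":{"type":"array","items":{"type":"number"}},"grip_force":{"type":"number"}},"required":["moves"]}

```bash
ls; mkdir -p pics; cat > h.py <<'E'
import numpy as np, cv2
from plant import robot
def cam(n,save=None):
    c=robot.read_camera(n)
    if save: cv2.imwrite('pics/'+save,c['color'][:,:,::-1])
    return c
def ray(c,px,z):
    p=cv2.undistortPoints(np.array(px,float).reshape(-1,1,2),c['mtx'],c['dist_coeffs']).reshape(-1,2)
    R,t=c['R'],c['t']; o=-R.T@t
    d=np.c_[p,np.ones(len(p))]@R
    z=np.broadcast_to(z,(len(p),))
    return o+d*((z-o[2])/d[:,2])[:,None]
def pts(c):
    h,w=c['depth'].shape; v,u=np.mgrid[:h,:w]
    p=cv2.undistortPoints(np.c_[u.ravel(),v.ravel()].astype(float).reshape(-1,1,2),c['mtx'],c['dist_coeffs']).reshape(-1,2)
    X=(np.c_[p,np.ones(len(p))]*c['depth'].reshape(-1,1)-c['t'])@c['R']
    X[c['depth'].ravel()==0]=np.nan
    return X.reshape(h,w,3)
def proj(c,X):
    return cv2.projectPoints(np.array(X,float).reshape(-1,1,3),cv2.Rodrigues(c['R'])[0],c['t'],c['mtx'],c['dist_coeffs'])[0].reshape(-1,2)
E
python3 - <<'E'
from h import *
for n in('top','side'):
    c=cam(n,n+'0.png'); print(n,c['mtx'].tolist(),(-c['R'].T@c['t']).round(3),c['R'][2].round(2))
s=robot.read_state();print(s['t'],s['orientation'],s['tool_pos'],s['opening'],robot.grasp_offset)
E
```

```text
pics
top [[491.33975587345265, 0.0, 272.93894029892897], [0.0, 491.33975587345265, 198.0136964080015], [0.0, 0.0, 1.0]] [0.383 0.017 1.447] [ 0.06  0.01 -1.  ]
side [[525.831217533428, 0.0, 283.4079561269541], [0.0, 525.831217533428, 211.68114723094538], [0.0, 0.0, 1.0]] [-0.059  1.299  1.146] [ 0.31 -0.73 -0.61]
0.1 [-3.11720109e+00 -3.77192213e-01  1.27830266e-04] [ 0.14308271 -0.58248394  0.40378899] 0.09311074335219756 0.1673
```

View pics/top0.png

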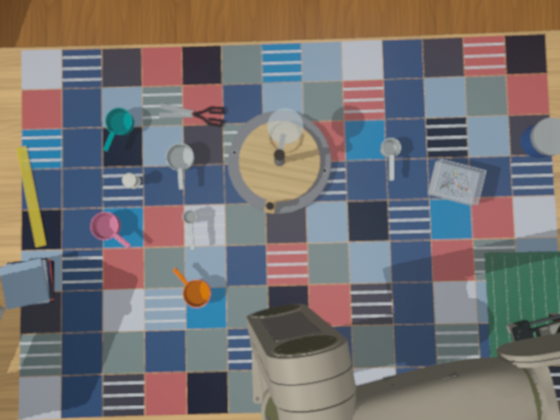

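View pics/side0.png

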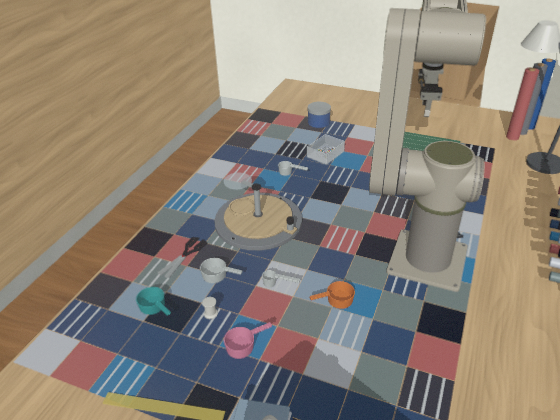

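The top view shows the caddy at about (280,160) with its knob at (270,206). Three aluminium scoops are at (180,157), (390,147) and (190,217). The orange, pink and turquoise look-alikes, the scissors, the spool at (130,180) and the tub at (457,180) are also visible.

```bash
python3 - <<'E'
from h import *
c=cam('top'); X=pts(c); cv2.imwrite('pics/z.png',0*c['color'])
Z=X[:,:,2]; m=((Z>0.022)&(Z<0.3)).astype(np.uint8)
m[:, :][X[:,:,0]<0.2]=0
n,l,s,ce=cv2.connectedComponentsWithStats(m)
for i in range(1,n):
    if s[i,4]<25: continue
    P=X[l==i]; print(ce[i].round(0),s[i,4],'lo',P.min(0).round(3),'hi',P.max(0).round(3),c['color'][l==i].mean(0).round(0))
print('knob',ray(c,[[270,206]],0.076),'hood',ray(c,[[286,124]],.142),'cap',ray(c,[[279,156]],.152), X[157,279],X[206,270])
im=c['color'][80:260,130:430]; cv2.imwrite('pics/crop1.png',cv2.resize(im[:,:,::-1],(800,480),interpolation=cv2.INTER_CUBIC))
c=cam('side'); im=c['color'][140:320,170:370]; cv2.imwrite('pics/crop2.png',cv2.resize(im[:,:,::-1],(660,594),interpolation=cv2.INTER_CUBIC))
E
```

```text
[114. 127.] 248 lo [0.623 0.438 0.022] hi [0.75  0.518 0.049] [ 32. 125. 127.]
[279. 159.] 5681 lo [ 0.427 -0.103  0.022] hi [0.727 0.133 0.157] [175. 159. 126.]
[544. 138.] 1148 lo [ 0.566 -0.766  0.022] hi [ 0.669 -0.688  0.089] [127. 135. 143.]
[391. 158.] 217 lo [ 0.515 -0.337  0.022] hi [ 0.635 -0.283  0.05 ] [157. 165. 167.]
[178. 165.] 218 lo [0.503 0.264 0.022] hi [0.639 0.341 0.049] [152. 160. 162.]
[459. 182.] 538 lo [ 0.435 -0.57   0.022] hi [ 0.568 -0.417  0.059] [140. 145. 152.]
[129. 179.] 153 lo [0.515 0.426 0.022] hi [0.553 0.464 0.059] [187. 188. 182.]
[190. 230.] 180 lo [0.328 0.256 0.022] hi [0.443 0.297 0.05 ] [173. 175. 175.]
[109. 231.] 245 lo [0.339 0.446 0.022] hi [0.441 0.559 0.047] [164. 105. 131.]
[ 27. 281.] 2000 lo [0.2   0.666 0.022] hi [0.319 0.804 0.067] [105. 121. 136.]
[185. 280.] 156 lo [0.2   0.223 0.023] hi [0.279 0.326 0.05 ] [185. 117.  63.]
[290. 305.] 40 lo [ 0.2   -0.032  0.263] hi [0.206 0.024 0.3  ] [61. 58. 52.]
knob [[0.44584484 0.04212637 0.076     ]] hood [[ 0.66169343 -0.00795704  0.142     ]] cap [[0.574396   0.01325633 0.152     ]] [0.57202261 0.0133261  0.14997216] [0.44603593 0.04220357 0.07185552]
```

View pics/crop1.png

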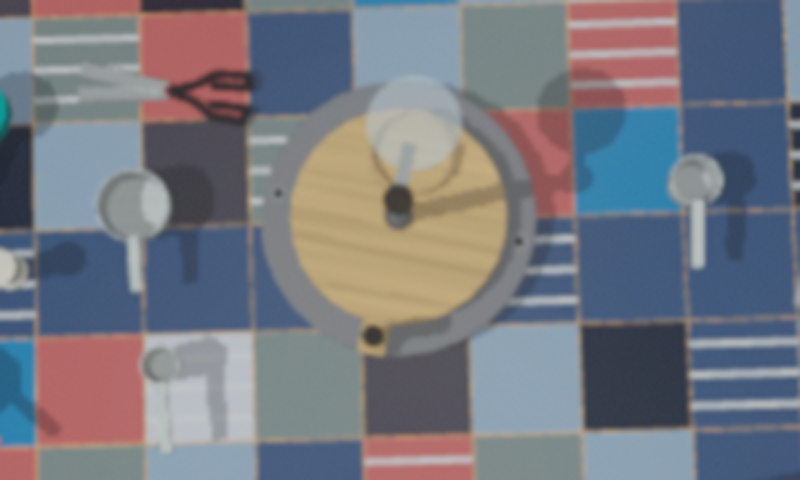

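Measured so far: axis at about (0.573, 0.013), caddy yaw about -0.23, and scoops a (80), c (56) and d (44) present. I'll refine these and work out the first move.

```bash
cat >> h.py <<'E'
def goto(x,y,z,az,st=None):
    """grasp point target; prints shift in current tool axes (mm) and turn about tool z (deg)"""
    s=robot.read_state(); R=cv2.Rodrigues(np.array(s['orientation'],float))[0]
    d=R.T@(np.array([x,y,z+robot.grasp_offset])-s['tool_pos'])*1000
    a=np.arctan2(R[1,0],R[0,0]); t=-np.degrees((az-a+np.pi)%(2*np.pi)-np.pi)
    print('t',round(s['t'],1),'grasp',(np.array(s['tool_pos'])+R[:,2]*robot.grasp_offset).round(4),'az',round(np.degrees(a),1),'tilt',R[:2,2].round(4),'q6',s['q'][5].__round__(2))
    print('shift',d.round(1),'turn z',round(t,1))
def scoop(c,X,x0,x1,y0,y1):
    """cup centre and handle azimuth of a scoop on the table within a window, from depth"""
    Z=X[:,:,2]; m=(Z>.025)&(Z<.06)&(X[:,:,0]>x0)&(X[:,:,0]<x1)&(X[:,:,1]>y0)&(X[:,:,1]<y1)
    P=X[m]; mm=m.astype(np.uint8)
    n=cv2.morphologyEx(mm,cv2.MORPH_CLOSE,np.ones((9,9)))
    dt=cv2.distanceTransform(n.astype(np.uint8),cv2.DIST_L2,5); v,u=np.unravel_index(dt.argmax(),dt.shape)
    C=ray(c,[[u,v]],.036)[0]; Q=ray(c,np.argwhere(mm)[:,::-1],.04)
    r=np.hypot(*(Q-C)[:,:2].T); far=Q[r>.05].mean(0) 
    az=np.arctan2(*(far-C)[1::-1]); return C.round(4),az.round(3),'rim dia',(2*dt.max()*1.41/491*1000).round(0),'tip r',r.max().round(3)
E
python3 - <<'E'
from h import *
c=cam('top'); X=pts(c)
H=ray(c,[[234.2,152.4],[324.6,170.4]],.018); print('holes',H,'mid',H.mean(0),'yaw',np.arctan2(*(H[0]-H[1])[1::-1])-np.pi/2)
for n,w in dict(a=(.48,.66,.24,.36),c=(.49,.66,-.36,-.26),d=(.31,.46,.24,.31)).items(): print(n,scoop(c,X,*w))
goto(.4445,.0425,.130,-.23)
E
```

```text
holes [[ 0.60870404  0.14390118  0.018     ]
 [ 0.54800241 -0.11888133  0.018     ]] mid [0.57835322 0.01250992 0.018     ] yaw -0.22701385364150672
a (array([0.5591, 0.3002, 0.036 ]), np.float64(0.143), 'rim dia', np.float32(17.0), 'tip r', np.float64(0.079))
c (array([ 0.5819, -0.309 ,  0.036 ]), np.float64(3.03), 'rim dia', np.float32(17.0), 'tip r', np.float64(0.067))
d (array([0.4024, 0.2739, 0.036 ]), np.float64(-3.087), 'rim dia', np.float32(17.0), 'tip r', np.float64(0.074))
t 0.2 grasp [ 0.1431 -0.5824  0.2369] az 13.8 tilt [-0.0001  0.0009] q6 -0.09
shift [ 441.8 -535.1  107.4] turn z 27.0
```

Request:
{"name": "drive_tool", "arguments": {"moves": [60,27.5,-33.5,0,0,0,0,60,27.5,-33.5,0,0,0,0,60,27.5,-33.5,0,0,0,0,60,27.5,-33.5,0,0,0,0,60,27.5,-33.5,0,0,0,0,60,27.5,-33.5,0,0,0,0,60,27.5,-33.5,0,0,0,0,60,27.5,-33.5,0,0,0,0], "grip_force": 40}}

```text
t: 1.05
tool_pos: [0.2931, -0.2683, 0.4048]
orientation: [3.118, 0.377, 0.001]
force: [0.9, -0.4, -0.2]
opening: 0.0598
gripper_force: 0.0
```

Request:
{"name": "drive_tool", "arguments": {"moves": [60,27.5,-33.5,0,0,0,0,60,27.5,-33.5,0,0,0,0,60,27.5,-33.5,0,0,0,0,60,27.5,-33.5,0,0,0,0,60,0,0,0,0,0,7,60,0,0,0,0,0,7,60,0,0,0,0,0,7,60,0,0,0,0,0,6]}}

```text
t: 1.85
tool_pos: [0.3677, -0.1133, 0.4047]
orientation: [3.12, -0.368, 0.0]
force: [-0.1, 0.4, -0.4]
opening: 0.0597
gripper_force: 0.0
```

```bash
python3 - <<'E'
from h import *
goto(.4446,.043,.130,-.23)
c=cam('top','t2.png');c=cam('side','s2.png')
E
```

```text
t 1.9 grasp [ 0.3677 -0.1133  0.2374] az -13.4 tilt [ 0.0001 -0.0001] q6 1.37
shift [  38.4 -169.9  107.4] turn z -0.3
```

Request:
{"name": "drive_tool", "arguments": {"moves": [60,9.5,-42,0,0,0,0,60,9.5,-42,0,0,0,0,60,9.5,-42,0,0,0,0,60,9.5,-42,0,0,0,0,60,0,0,40,0,0,0,60,0,0,40,0,0,0,60,0,0,27,0,0,0,60,0,0,0,0,0,0]}}

```text
t: 2.75
tool_pos: [0.4411, 0.0415, 0.2934]
orientation: [3.121, -0.356, -0.013]
force: [-0.7, 0.4, 0.2]
opening: 0.0598
gripper_force: 0.0
```

```bash
python3 - <<'E'
from h import *
c=cam('side','s3.png'); goto(.4446,.043,.068,-.23)
print(proj(c,[[.4446,.043,.066],[.576,.013,.152]]))
im=c['color'][120:300,190:370]; cv2.imwrite('pics/s3c.png',cv2.resize(im[:,:,::-1],(600,600),interpolation=cv2.INTER_CUBIC))
E
```

```text
t 2.8 grasp [0.4414 0.0413 0.1289] az -13.1 tilt [-0.0044  0.0001] q6 1.78
shift [ 2.2 -2.3 60.8] turn z 0.1
[[290.5831908  220.06902421]
 [256.6686029  185.70333825]]
```

View pics/s3c.png

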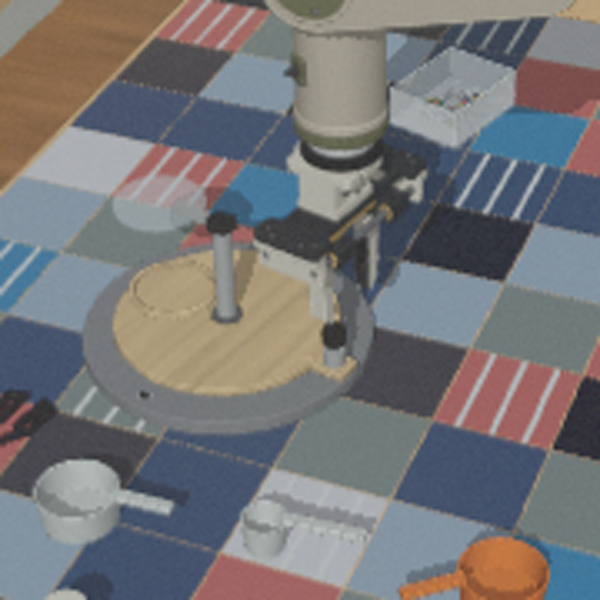

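View pics/t2.png

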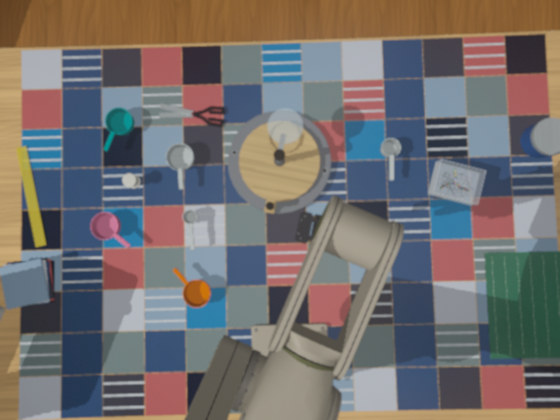

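The knob shows at side pixel (290,220), which matches the estimate. The top view shows no fourth scoop, so I'll grip the knob.

Request:
{"name": "drive_tool", "arguments": {"moves": [50,2.2,-2.3,20,0,0,0,50,0,0,20,0,0,0,50,0,0,21,0,0,0,50,0,0,0,0,0,0,50,0,0,0,0,0,0,15,0,0,0,0,0,0,15,0,0,0,0,0,0,15,0,0,0,0,0,0], "grip_force": 45}}

```text
t: 3.6
tool_pos: [0.4463, 0.043, 0.2379]
orientation: [-3.121, 0.361, -0.003]
force: [-0.6, 0.1, -0.3]
opening: 0.0306
gripper_force: 0.0
```

Request:
{"name": "drive_tool", "arguments": {"moves": [15,0,0,0,0,0,0,15,0,0,0,0,0,0]}}

```text
t: 3.8
tool_pos: [0.4463, 0.0439, 0.2377]
orientation: [-3.118, 0.361, -0.003]
force: [0.3, 7.3, 3.0]
opening: 0.023
gripper_force: 45.0
```

```bash
python3 - <<'E'
from h import *
goto(.4446,.043,.068,-.23)
E
```

```text
t 3.8 grasp [0.4467 0.0442 0.0704] az -13.2 tilt [0.0022 0.0023] q6 1.78
shift [-1.5  1.2  2.4] turn z -0.0
```

Request:
{"name": "drive_tool", "arguments": {"moves": [15,0,0,-4,0,0,0,15,0,0,-4,0,0,0,15,0,0,-4,0,0,0,15,0,0,-3,0,0,0,15,0,0,0,0,0,0]}}

```text
t: 4.3
tool_pos: [0.446, 0.0431, 0.2517]
orientation: [-3.121, 0.361, -0.002]
force: [6.2, 1.3, -9.8]
opening: 0.0235
gripper_force: 45.0
```

Request:
{"name": "drive_tool", "arguments": {"moves": [15,0.1,5.9,0,0,0,-2.5,15,0.5,11.8,0,0,0,-5,15,0.5,11.8,0,0,0,-5]}}

```text
t: 4.6
tool_pos: [0.4427, 0.0136, 0.2517]
orientation: [-3.141, 0.013, -0.005]
force: [10.8, 1.5, -9.0]
opening: 0.0232
gripper_force: 45.0
```

Request:
{"name": "drive_tool", "arguments": {"moves": [15,0.5,11.8,0,0,0,-5,15,0.5,11.8,0,0,0,-5,15,0.5,11.8,0,0,0,-5,15,0.5,11.8,0,0,0,-5,15,0.5,11.8,0,0,0,-5,15,0.5,11.8,0,0,0,-5,15,0.5,11.8,0,0,0,-5,15,0.5,11.8,0,0,0,-5]}}

```text
t: 5.4
tool_pos: [0.474, -0.0731, 0.2519]
orientation: [-2.956, -1.061, -0.008]
force: [13.9, 9.1, -9.3]
opening: 0.0234
gripper_force: 45.0
```

Request:
{"name": "drive_tool", "arguments": {"moves": [15,0.5,11.8,0,0,0,-5,15,0.5,11.8,0,0,0,-5,15,0.5,11.8,0,0,0,-5,15,0.5,11.8,0,0,0,-5,15,0.5,11.8,0,0,0,-5,15,0.5,11.8,0,0,0,-5,15,0.3,8.2,0,0,0,-3.5,15,0,0,0,0,0,0]}}

```text
t: 6.2
tool_pos: [0.5382, -0.1161, 0.2508]
orientation: [-2.525, -1.865, -0.004]
force: [5.6, 8.1, -9.8]
opening: 0.0229
gripper_force: 45.0
```

```bash
python3 - <<'E'
from h import *
a=-.228-np.pi/2; goto(.576+.135*np.cos(a),.013+.135*np.sin(a),.085,-.23+np.pi/2)
print(robot.read_state()['force'])
E
```

```text
t 6.2 grasp [ 0.5383 -0.1156  0.0835] az 72.9 tilt [0.0009 0.0032] q6 -0.01
shift [-0.1  7.7 -1.5] turn z -3.9
[ 5.56051386  8.1456323  -9.77602419]
```

Request:
{"name": "drive_tool", "arguments": {"moves": [15,0.2,5,0,0,0,-2,15,0.1,2.7,0,0,0,-2,15,0,0,0,0,0,0,15,0,0,3,0,0,0,15,0,0,3,0,0,0,15,0,0,3,0,0,0,15,0,0,0,0,0,0]}}

```text
t: 6.9
tool_pos: [0.5455, -0.1184, 0.2437]
orientation: [2.461, 1.952, 0.004]
force: [6.0, 4.8, -2.8]
opening: 0.0232
gripper_force: 45.0
```

```bash
python3 - <<'E'
from h import *
a=-.228-np.pi/2; goto(.576+.135*np.cos(a),.013+.135*np.sin(a),.076,-.23+np.pi/2)
print(robot.read_state()['force'])
E
```

```text
t 6.9 grasp [ 0.5458 -0.1182  0.0764] az 76.8 tilt [0.0021 0.0013] q6 -0.08
shift [-0.1  0.1  0.4] turn z 0.0
[ 6.00935451  4.81138505 -2.76605065]
```

Request:
{"name": "drive_tool", "arguments": {"moves": [15,0,0,2,0,0,0,15,0,0,2,0,0,0,15,0,0,0,0,0,0]}}

```text
t: 7.2
tool_pos: [0.5462, -0.1186, 0.2387]
orientation: [2.459, 1.95, 0.007]
force: [16.5, 1.9, -15.4]
opening: 0.0229
gripper_force: 45.0
```

Request:
{"name": "drive_tool", "arguments": {"moves": [15,1,1,1,0,0,0,28,0,0,0,0,0,0,34,0,0,0,0,0,0,40,0,0,0,0,0,0,50,0,0,0,0,0,0]}}

```text
t: 7.7
tool_pos: [0.5457, -0.1184, 0.2377]
orientation: [-2.462, -1.951, 0.001]
force: [-0.7, -0.3, -0.1]
opening: 0.0436
gripper_force: 0.0
```

Request:
{"name": "drive_tool", "arguments": {"moves": [50,0,0,-30,0,0,0,50,0,0,-45,0,0,0,50,0,0,-45,0,0,0,50,0,0,-45,0,0,0,50,-45,0,0,0,0,0,50,-45,0,0,0,0,0,50,-45,0,0,0,0,0,50,0,0,0,0,0,0]}}

```text
t: 8.5
tool_pos: [0.5134, -0.2542, 0.4027]
orientation: [2.466, 1.945, -0.003]
force: [-0.3, 0.2, 0.5]
opening: 0.0501
gripper_force: 0.0
```

```bash
python3 - <<'E'
from h import *
goto(.5,.28,.2,3.1)
c=cam('top'); d=cam('side')
k=(c['color'][80:240,220:340]); k=cv2.resize(k[:,:,::-1],(450,600),interpolation=cv2.INTER_CUBIC)
s=cv2.resize(d['color'][150:270,200:320][:,:,::-1],(350,350),interpolation=cv2.INTER_CUBIC)
o=np.zeros((600,800,3),np.uint8); o[:,:450]=k; o[:350,450:]=s; cv2.imwrite('pics/k.png',o)
print(proj(c,[[.5455,-.1188,.066],[.5455,-.1188,.076]]),proj(d,[[.5455,-.1188,.066]]))
E
```

```text
t 8.5 grasp [ 0.5133 -0.2545  0.2354] az 76.5 tilt [-0.0008 -0.0018] q6 -0.31
shift [ 516.4 -137.6   34.5] turn z -101.1
[[326.15157369 169.27693643]
 [326.48825716 168.84776185]] [[280.82133434 187.42283089]]
```

View pics/k.png

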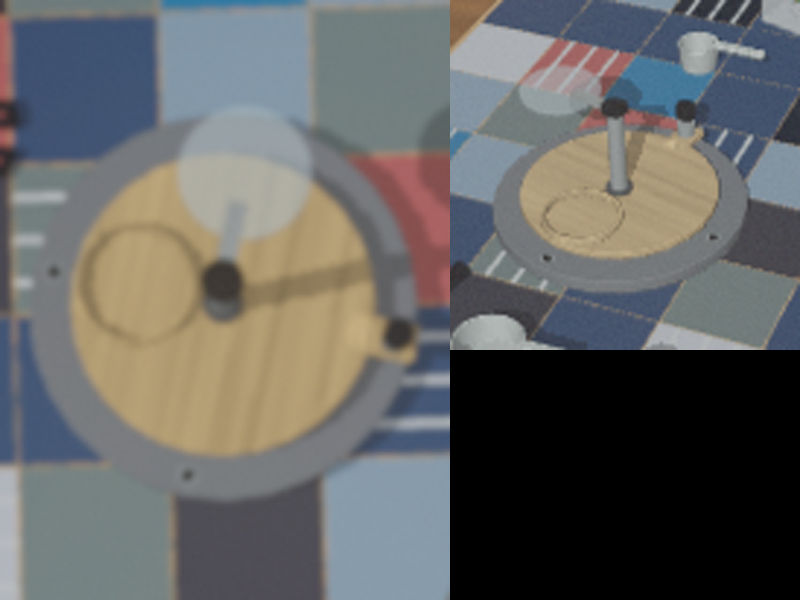

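The side view shows the knob at (281,187), where it should be with the pin down. The well ring is at top pixel (258,156). Next I'll measure the scoops from the rim and handle pixels.

```bash
cat >> h.py <<'E'
def sc(c,cup,end):
    C=ray(c,[cup],.036)[0]; T=ray(c,[end],.043)[0]; d=T-C
    az=np.arctan2(d[1],d[0]); u=np.array([np.cos(az),np.sin(az)])
    return 'cup',C[:2].round(4),'az',az.round(3),'tip r',np.hypot(*d[:2]).round(4),'grip',(T[:2]-.023*u).round(4)
E
python3 - <<'E'
from h import *
c=cam('top'); X=pts(c)
print('well',ray(c,[[257.6,155.7]],.04))
for n,p in dict(a=((180.2,156.9),(181,189.1)),c=((391,147.5),(391.4,180.5)),d=((190,216.5),(192.6,249.1))).items(): print(n,sc(c,*p))
im=c['color']; o=np.zeros((600,800,3),np.uint8)
for i,(u,v) in enumerate(((155,135),(365,125),(165,200))): o[(i//2)*300:(i//2)*300+300,(i%2)*400:(i%2)*400+300]=cv2.resize(im[v:v+60,u:u+60,::-1],(300,300),interpolation=cv2.INTER_CUBIC)
cv2.imwrite('pics/sc.png',o)
E
```

```text
well [[0.59366746 0.07463493 0.04      ]]
a ('cup', array([0.5972, 0.299 ]), 'az', np.float64(-3.118), 'tip r', np.float64(0.0942), 'grip', array([0.5261, 0.2973]))
c ('cup', array([ 0.6065, -0.31  ]), 'az', np.float64(3.096), 'tip r', np.float64(0.0961), 'grip', array([ 0.5335, -0.3067]))
d ('cup', array([0.424 , 0.2735]), 'az', np.float64(-3.065), 'tip r', np.float64(0.0934), 'grip', array([0.3537, 0.2681]))
```

View pics/sc.png

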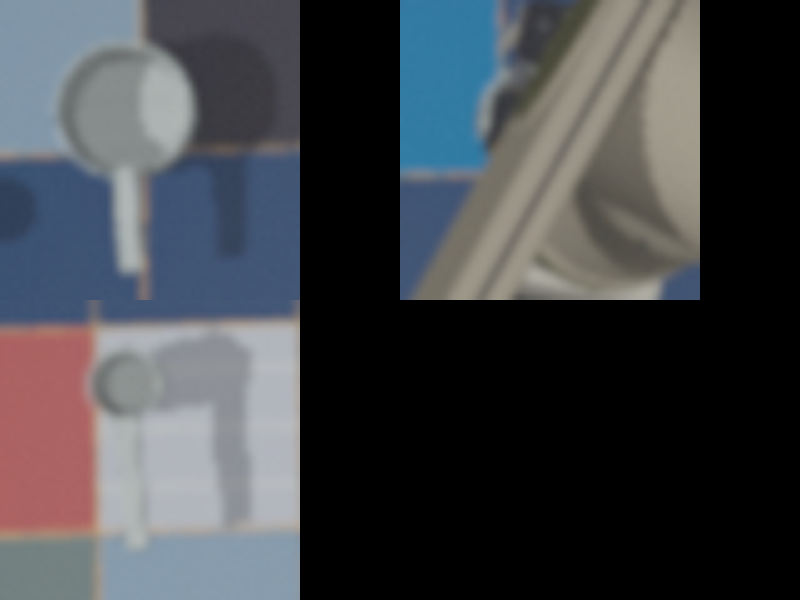

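```bash
python3 - <<'E'
from h import *
d=cam('side'); print('side well',ray(d,[[245.6,224.1]],.04))
c=cam('top'); X=pts(c); Z=X[:,:,2]
m=(np.hypot(X[:,:,0]-.592,X[:,:,1]-.079)<.06)
for lo in(.035,.036,.037):
  mm=m&(Z>lo)&(Z<.045); P=X[mm]; print(lo,len(P),P.mean(0).round(4), P.min(0).round(3),P.max(0).round(3))
  if len(P)>10:
    A=np.c_[2*P[:,:2],np.ones(len(P))]; s=np.linalg.lstsq(A,(P[:,:2]**2).sum(1),rcond=None)[0]; print(s[:2],np.sqrt(s[2]+s[0]**2+s[1]**2))
print('tray med z',np.nanmedian(Z[m]))
m=(Z>.027)&(Z<.036)&(np.hypot(X[:,:,0]-.576,X[:,:,1]-.013)<.125); (u,v),r=cv2.minEnclosingCircle(np.argwhere(m)[:,::-1].astype(np.float32)); print('tray',ray(c,[[u,v]],.032),r)
# edge-based ring: dark ring pixels
g=cv2.cvtColor(c['color'],cv2.COLOR_RGB2GRAY)[125:187,225:292]; cv2.imwrite('pics/ring.png',cv2.resize(g,None,fx=9,fy=9,interpolation=cv2.INTER_CUBIC))
q=cv2.resize(d['color'][195:260,200:310][:,:,::-1],None,fx=7,fy=7,interpolation=cv2.INTER_CUBIC); cv2.imwrite('pics/ring2.png',q)
E
```

```text
side well [[0.5896245  0.08613591 0.04      ]]
0.035 225 [0.5928 0.0779 0.0382] [0.535 0.025 0.035] [0.647 0.129 0.045]
[0.59265718 0.07984553] 0.04455507682825479
0.036 174 [0.5927 0.0786 0.039 ] [0.535 0.025 0.036] [0.645 0.129 0.045]
[0.59372063 0.07976111] 0.045063304380597635
0.037 133 [0.5952 0.0788 0.0398] [0.535 0.025 0.037] [0.645 0.129 0.045]
[0.59483001 0.08034821] 0.045355585210511626
tray med z 0.03134120579765758
tray [[0.57394212 0.01186266 0.032     ]] 42.53941345214844
```

View pics/ring2.png

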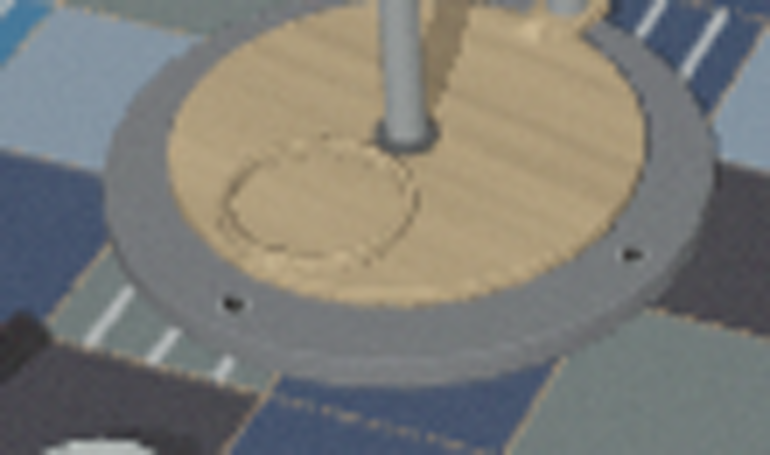

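The depth ring fit gives the well at (0.593, 0.080), radius 45 mm, which agrees with the geometry. I'll go to scoop a.

Request:
{"name": "drive_tool", "arguments": {"moves": [40,45,-9.7,0,0,0,0,40,45,-9.7,0,0,0,0,40,45,-9.7,0,0,0,0,40,45,-9.7,0,0,0,0,40,45,-9.7,0,0,0,0,40,45,-9.7,0,0,0,0,40,45,-9.7,0,0,0,0,40,45,-9.7,0,0,0,0]}}

```text
t: 9.55
tool_pos: [0.5209, 0.1217, 0.403]
orientation: [2.46, 1.954, 0.001]
force: [-0.1, 0.6, -0.1]
opening: 0.0403
gripper_force: 0.0
```

Request:
{"name": "drive_tool", "arguments": {"moves": [40,45,-9.7,0,0,0,0,40,45,-9.7,0,0,0,0,40,45,-9.7,0,0,0,0,40,45,-9.7,0,0,0,0,40,0,0,0,0,0,-8.4,40,0,0,0,0,0,-8.4,40,0,0,0,0,0,-8.4,40,0,0,0,0,0,-8.4]}}

```text
t: 10.35
tool_pos: [0.524, 0.3042, 0.4026]
orientation: [-1.781, -2.587, 0.0]
force: [-0.2, -1.3, 0.4]
opening: 0.0399
gripper_force: 0.0
```

Request:
{"name": "drive_tool", "arguments": {"moves": [40,0,0,0,0,0,-8.4,40,0,0,0,0,0,-8.4,40,0,0,0,0,0,-8.4,40,0,0,0,0,0,-8.4,40,0,0,0,0,0,-8.4,40,0,0,0,0,0,-8.4,40,0,0,0,0,0,-8.4,40,0,0,0,0,0,-8.4]}}

```text
t: 11.15
tool_pos: [0.5241, 0.3039, 0.4027]
orientation: [-0.053, -3.141, -0.0]
force: [0.7, 0.1, 0.9]
opening: 0.04
gripper_force: 0.0
```

```bash
python3 - <<'E'
from h import *
goto(.5261,.2973,.0395,3.155)
c=cam('side'); print(ray(c,[[213,268]],.036))
E
```

```text
t 11.2 grasp [0.524  0.3039 0.2354] az 178.1 tilt [-0.0003  0.0001] q6 -1.1
shift [ -2.3  -6.5 195.9] turn z -2.7
[[0.59408505 0.30917443 0.036     ]]
```

Request:
{"name": "drive_tool", "arguments": {"moves": [40,-2.3,-6.5,40,0,0,-2.7,40,0,0,45,0,0,0,40,0,0,45,0,0,0,40,0,0,35,0,0,0,40,0,0,20,0,0,0,40,0,0,11,0,0,0,40,0,0,0,0,0,0,5,0,0,0,0,0,0], "grip_force": 40}}

```text
t: 12.0
tool_pos: [0.5274, 0.2966, 0.208]
orientation: [-0.008, 3.14, 0.001]
force: [-0.4, 0.2, 0.6]
opening: 0.0357
gripper_force: 0.0
```

Request:
{"name": "drive_tool", "arguments": {"moves": [5,0,0,0,0,0,0,5,0,0,0,0,0,0,5,0,0,0,0,0,0,5,0,0,0,0,0,0]}}

```text
t: 12.4
tool_pos: [0.5274, 0.2961, 0.2076]
orientation: [-0.008, 3.141, 0.001]
force: [-0.3, 0.7, 3.5]
opening: 0.0115
gripper_force: 39.7
```

```bash
python3 - <<'E'
from h import *
goto(.5261,.2973,.0395,3.155)
c=cam('side','g1.png'); print(robot.read_state()['force'])
c=cam('top'); o=np.hstack([cv2.resize(c['color'][125:205,140:220],(400,400)),cv2.resize(cv2.imread('pics/g1.png')[220:310,170:260][:,:,::-1],(400,400))]); cv2.imwrite('pics/g1c.png',o[:,:,::-1])
E
```

```text
t 12.4 grasp [0.5275 0.2962 0.0403] az -179.7 tilt [0.001  0.0006] q6 -1.15
shift [1.3 1.2 0.8] turn z -0.5
[-0.70952558  0.73250865  4.27216318]
```

View pics/g1c.png

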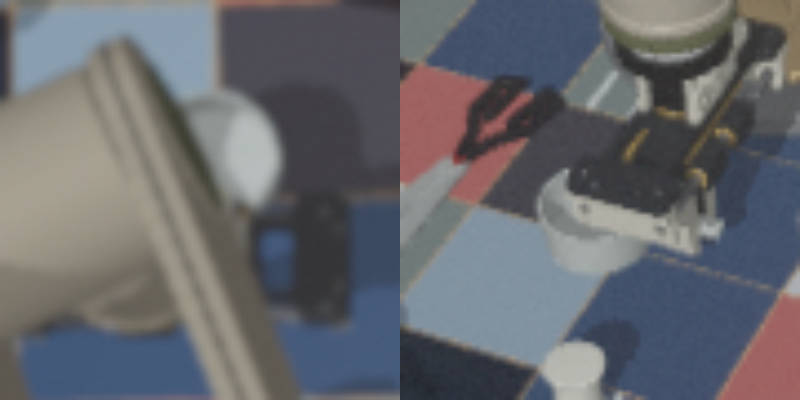

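Request:
{"name": "drive_tool", "arguments": {"moves": [5,0,0,-20,0,0,0,5,0,0,-40,0,0,0,5,0,0,-45,0,0,0,5,-1.5,-44,0,0,0,0,5,-1.5,-44,0,0,0,0,5,-1.5,-44,0,0,0,0,5,-1,-45,0,0,0,0,5,0,0,0,0,0,5]}}

```text
t: 13.3
tool_pos: [0.5335, 0.1142, 0.3113]
orientation: [-0.136, -3.138, 0.003]
force: [0.0, 0.7, -1.0]
opening: 0.0116
gripper_force: 39.7
```

Request:
{"name": "drive_tool", "arguments": {"moves": [5,0,0,0,0,0,7,5,0,0,0,0,0,7,5,0,0,0,0,0,7,5,0,0,0,0,0,7,5,0,0,0,0,0,0,5,0,0,0,0,0,0]}}

```text
t: 13.9
tool_pos: [0.5334, 0.1189, 0.3114]
orientation: [-0.879, -3.016, 0.0]
force: [0.3, -0.3, -1.1]
opening: 0.011
gripper_force: 39.8
```

```bash
cat >> h.py <<'E'
def place(az,r,z,w=(.592,.0805)):
    goto(w[0]+r*np.cos(az),w[1]+r*np.sin(az),z,az); s=robot.read_state(); print('F',np.round(s['force'],1),'op',s['opening'])
E
python3 - <<'E'
from h import *
place(2.565,.07,.0725)
c=cam('side','p1.png'); d=cv2.imread('pics/p1.png')[130:290,170:350]; c=cam('top'); e=c['color'][100:220,210:345][:,:,::-1]
cv2.imwrite('pics/p1c.png',np.hstack([cv2.resize(d,(400,356)),cv2.resize(e,(400,356))]))
E
```

```text
t 13.9 grasp [0.5333 0.1188 0.1441] az 147.5 tilt [-0.0006 -0.0001] q6 -0.88
shift [-0.1 -0.2 71.6] turn z 0.5
F [ 0.3 -0.3 -1.1] op 0.011047175496011776
```

View pics/p1c.png

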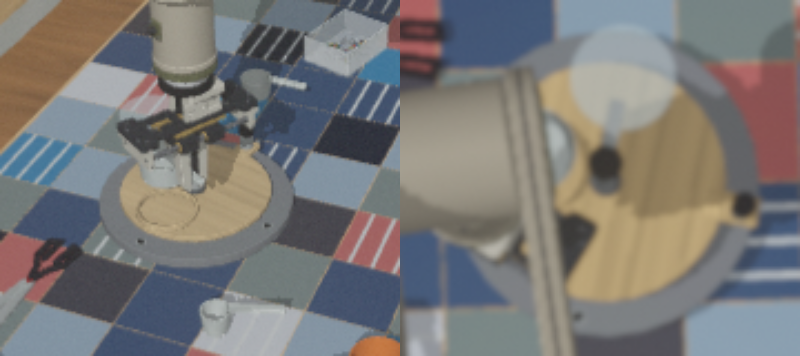

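Request:
{"name": "drive_tool", "arguments": {"moves": [5,0,0,30,0,0,0,5,0,0,25,0,0,0,5,0,0,8,0,0,0,5,0,0,4,0,0,0,5,0,0,3,0,0,0,5,0,0,0,0,0,0,5,0,0,0,0,0,0]}}

```text
t: 14.7
tool_pos: [0.5341, 0.119, 0.2429]
orientation: [0.884, 3.013, 0.001]
force: [0.4, -1.0, -1.4]
opening: 0.0112
gripper_force: 39.8
```

```bash
python3 - <<'E'
from h import *
place(2.565,.07,.0725)
E
```

```text
t 14.7 grasp [0.5344 0.119  0.0756] az 147.3 tilt [0.0018 0.0002] q6 -0.87
shift [ 0.5 -0.7  3.1] turn z 0.3
F [ 0.4 -1.  -1.4] op 0.011170609936541225
```

Request:
{"name": "drive_tool", "arguments": {"moves": [5,0,0,2,0,0,0,5,0,0,1.5,0,0,0,5,0,0,1,0,0,0,5,0,0,0,0,0,0]}}

```text
t: 15.1
tool_pos: [0.534, 0.1194, 0.2386]
orientation: [0.884, 3.013, 0.002]
force: [-3.7, 1.7, 9.1]
opening: 0.0116
gripper_force: 39.9
```

Request:
{"name": "drive_tool", "arguments": {"moves": [22,0,0,0,0,0,0,26,0,0,0,0,0,0,28,0,0,0,0,0,0,28,0,0,-20,0,0,0,28,0,0,-40,0,0,0,28,0,0,-45,0,0,0,28,0,0,-50,0,0,0,28,0,0,0,0,0,0]}}

```text
t: 15.9
tool_pos: [0.5354, 0.1191, 0.401]
orientation: [0.881, 3.003, 0.008]
force: [0.5, -0.4, 0.7]
opening: 0.0275
gripper_force: 0.0
```

```bash
python3 - <<'E'
from h import *
c=cam('side','s5.png'); d=cv2.imread('pics/s5.png'); c=cam('top')
cv2.imwrite('pics/p2.png',np.hstack([cv2.resize(d,None,fx=.9,fy=.9)[:375,90:],cv2.resize(c['color'][80:240,210:330][:,:,::-1],(281,375))]))
goto(.5335,-.3067,.15,3.096)
E
```

```text
t 16.0 grasp [0.5346 0.119  0.2266] az 147.3 tilt [0.0036 0.0004] q6 -0.87
shift [-229.3 -358.6   76.5] turn z -30.1
```

View pics/p2.png

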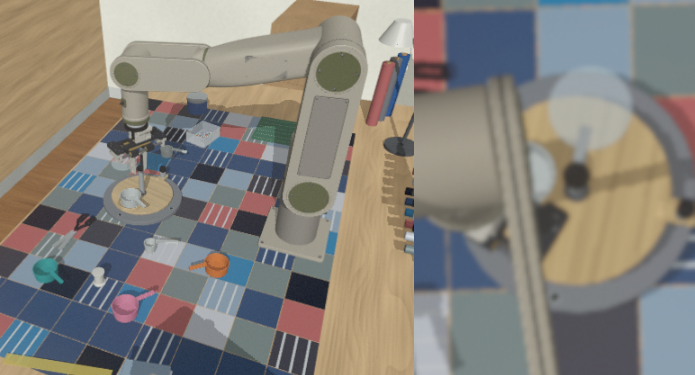

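Scoop a is sitting in the well. I'll check numerically that c and d have not moved, then fetch c.

```bash
python3 - <<'E'
from h import *
c=cam('top','t6.png'); X=pts(c); Z=X[:,:,2]
a=cv2.imread('pics/top0.png')[:,:,::-1].astype(int)
for n,(u,v,w,h) in dict(c=(372,132,40,55),d=(175,203,35,52)).items():
    print(n,np.abs(c['color'][v:v+h,u:u+w].astype(int)-a[v:v+h,u:u+w]).max(2).mean())
    m=np.zeros_like(Z,bool); m[v:v+h,u:u+w]=Z[v:v+h,u:u+w]>.03; print(X[m].mean(0),m.sum(), X[m].min(0),X[m].max(0))
E
```

```text
c 18.402727272727272
[ 0.56973991 -0.30885798  0.03931557] 186 [ 0.51438963 -0.33705888  0.03039106] [ 0.6343995  -0.28381996  0.05038199]
d 37.7489010989011
[0.38726882 0.15179785 0.62440237] 970 [0.34411561 0.13313645 0.54605154] [0.43282709 0.16883165 0.64702948]
```

Request:
{"name": "drive_tool", "arguments": {"moves": [40,-23,-36,0,0,0,0,40,-23,-36,0,0,0,0,40,-23,-36,0,0,0,0,40,-23,-36,0,0,0,0,40,-23,-36,0,0,0,0,40,-23,-36,0,0,0,0,40,-23,-36,0,0,0,0,40,-23,-36,0,0,0,0]}}

```text
t: 16.85
tool_pos: [0.5319, -0.2244, 0.3893]
orientation: [-0.884, -3.01, -0.001]
force: [0.4, -0.2, 0.3]
opening: 0.0402
gripper_force: 0.0
```

Request:
{"name": "drive_tool", "arguments": {"moves": [40,-23,-36,0,0,0,0,40,-23,-36,0,0,0,0,40,0,0,0,0,0,-7.5,40,0,0,0,0,0,-7.5,40,0,0,0,0,0,-7.5,40,0,0,0,0,0,-7.5,40,0,0,0,0,0,0,40,0,0,0,0,0,0]}}

```text
t: 17.65
tool_pos: [0.5323, -0.3081, 0.3902]
orientation: [-0.08, -3.138, -0.003]
force: [0.1, -0.2, 0.5]
opening: 0.0398
gripper_force: 0.0
```

```bash
python3 - <<'E'
from h import *
goto(.5335,-.3067,.0395,3.096)
E
```

```text
t 17.6 grasp [ 0.5318 -0.3078  0.2229] az 177.1 tilt [-0.0026  0.0018] q6 -2.13
shift [ -1.7   1.1 183.4] turn z -0.3
```

Request:
{"name": "drive_tool", "arguments": {"moves": [40,-1.7,1.1,40,0,0,0,40,0,0,45,0,0,0,40,0,0,40,0,0,0,40,0,0,30,0,0,0,40,0,0,18,0,0,0,40,0,0,10,0,0,0,40,0,0,0,0,0,0,5,0,0,0,0,0,0]}}

```text
t: 18.45
tool_pos: [0.5347, -0.3074, 0.2101]
orientation: [0.076, 3.14, -0.001]
force: [0.0, 0.2, 0.2]
opening: 0.0359
gripper_force: 0.0
```

Request:
{"name": "drive_tool", "arguments": {"moves": [5,0,0,0,0,0,0,5,0,0,0,0,0,0,5,0,0,0,0,0,0,5,0,0,0,0,0,0]}}

```text
t: 18.85
tool_pos: [0.5345, -0.3075, 0.2099]
orientation: [0.074, 3.14, -0.001]
force: [-1.0, -1.0, 1.3]
opening: 0.0113
gripper_force: 39.7
```

```bash
python3 - <<'E'
from h import *
place(1.779,.0725,.3)
E
```

```text
t 18.9 grasp [ 0.5347 -0.3076  0.0426] az 177.3 tilt [ 0.0009 -0.0008] q6 -2.13
shift [ -21.   460.2 -257.7] turn z 75.4
F [-1.  -1.   1.3] op 0.011347568368804841
```

Request:
{"name": "drive_tool", "arguments": {"moves": [5,0,0,-25,0,0,0,5,0,0,-45,0,0,0,5,0,0,-45,0,0,0,5,0,0,-45,0,0,0,5,0,0,-45,0,0,0,5,0,0,0,0,0,0,5,0,0,0,0,0,0]}}

```text
t: 19.55
tool_pos: [0.5346, -0.3074, 0.4162]
orientation: [0.074, 3.138, -0.003]
force: [-0.2, 0.0, -0.9]
opening: 0.0113
gripper_force: 39.7
```

Request:
{"name": "drive_tool", "arguments": {"moves": [5,-2,40,0,0,0,0,5,-2,40,0,0,0,0,5,-2,40,0,0,0,0,5,-2,40,0,0,0,0,5,-2,40,0,0,0,0,5,-2,40,0,0,0,0,5,-2,40,0,0,0,0,5,-2,40,0,0,0,0]}}

```text
t: 20.35
tool_pos: [0.5648, 0.0133, 0.4117]
orientation: [-0.074, -3.137, -0.0]
force: [0.8, -0.1, -0.5]
opening: 0.0112
gripper_force: 39.7
```

Request:
{"name": "drive_tool", "arguments": {"moves": [5,-2,40,0,0,0,0,5,-2,40,0,0,0,0,5,-1,40,0,0,0,0,5,0,20,0,0,0,0,5,0,0,0,0,0,8,5,0,0,0,0,0,8,5,0,0,0,0,0,8,5,0,0,0,0,0,8]}}

```text
t: 21.15
tool_pos: [0.5765, 0.1513, 0.4114]
orientation: [-0.944, -2.992, 0.003]
force: [0.2, -0.1, -0.3]
opening: 0.0116
gripper_force: 39.7
```

Request:
{"name": "drive_tool", "arguments": {"moves": [5,0,0,0,0,0,8,5,0,0,0,0,0,8,5,0,0,0,0,0,8,5,0,0,0,0,0,8,5,0,0,0,0,0,8,5,0,0,0,0,0,3.4,5,0,0,0,0,0,0,5,0,0,0,0,0,0]}}

```text
t: 21.95
tool_pos: [0.5767, 0.1512, 0.4125]
orientation: [-1.976, -2.44, 0.003]
force: [-0.6, 0.0, -0.7]
opening: 0.0114
gripper_force: 39.7
```

```bash
python3 - <<'E'
from h import *
place(1.779,.072,.0785)
E
```

```text
t 21.9 grasp [0.5762 0.1511 0.2452] az 102.0 tilt [-0.0027 -0.0004] q6 -0.04
shift [ -0.4   0.8 166.7] turn z 0.1
F [-0.6  0.  -0.7] op 0.01144634490551078
```

Request:
{"name": "drive_tool", "arguments": {"moves": [5,-0.4,0.8,40,0,0,0,5,0,0,45,0,0,0,5,0,0,40,0,0,0,5,0,0,20,0,0,0,5,0,0,10,0,0,0,5,0,0,5,0,0,0,5,0,0,0,0,0,0,5,0,0,0,0,0,0]}}

```text
t: 22.75
tool_pos: [0.5786, 0.1511, 0.2559]
orientation: [1.978, 2.439, 0.003]
force: [-1.3, 0.8, -1.0]
opening: 0.0117
gripper_force: 39.7
```

Request:
{"name": "drive_tool", "arguments": {"moves": [5,0,0,2,0,0,0,5,0,0,2,0,0,0,5,0,0,2,0,0,0,5,0,0,0,0,0,0]}}

```text
t: 23.15
tool_pos: [0.5777, 0.151, 0.248]
orientation: [-1.979, -2.439, 0.0]
force: [0.7, -0.2, 0.0]
opening: 0.0111
gripper_force: 39.7
```

```bash
python3 - <<'E'
from h import *
place(1.779,.072,.0785)
E
```

```text
t 23.1 grasp [0.5777 0.151  0.0807] az 101.9 tilt [-0.0004 -0.    ] q6 -0.04
shift [ 0.1 -0.6  2.2] turn z -0.0
F [ 0.7 -0.2  0. ] op 0.011057802104498929
```

Request:
{"name": "drive_tool", "arguments": {"moves": [5,0,0,1.5,0,0,0,5,0,0,1,0,0,0,5,0,0,1,0,0,0,5,0,0,0,0,0,0]}}

```text
t: 23.55
tool_pos: [0.5781, 0.1513, 0.2453]
orientation: [1.979, 2.44, 0.001]
force: [-0.7, 2.3, 4.6]
opening: 0.0117
gripper_force: 39.7
```

Request:
{"name": "drive_tool", "arguments": {"moves": [22,0,0,0,0,0,0,26,0,0,0,0,0,0,28,0,0,0,0,0,0,28,0,0,-20,0,0,0,28,0,0,-40,0,0,0,28,0,0,-45,0,0,0,28,0,0,-45,0,0,0,28,0,0,0,0,0,0]}}

```text
t: 24.35
tool_pos: [0.5795, 0.1512, 0.4033]
orientation: [1.974, 2.433, 0.015]
force: [0.5, 0.4, 0.1]
opening: 0.0281
gripper_force: 0.0
```

```bash
python3 - <<'E'
from h import *
goto(.3537,.2681,.0395,-3.065)
c=cam('top','t7.png'); d=cam('side','s7.png')
a=cv2.imread('pics/s2.png')[:,:,::-1].astype(int); b=d['color'].astype(int)
D=np.abs(a-b).max(2); print('side d window diff',D[262:295,255:310].mean())
o=np.hstack([cv2.resize(d['color'][180:300,190:340],(500,400)),cv2.resize(c['color'][120:270,160:272],(298,400))]); cv2.imwrite('pics/p3.png',o[:,:,::-1])
E
```

```text
t 24.4 grasp [0.5816 0.1515 0.236 ] az 101.9 tilt [0.0124 0.002 ] q6 -0.04
shift [ 161.  -199.3  193.9] turn z -82.5
side d window diff 12.778512396694214
```

View pics/p3.png

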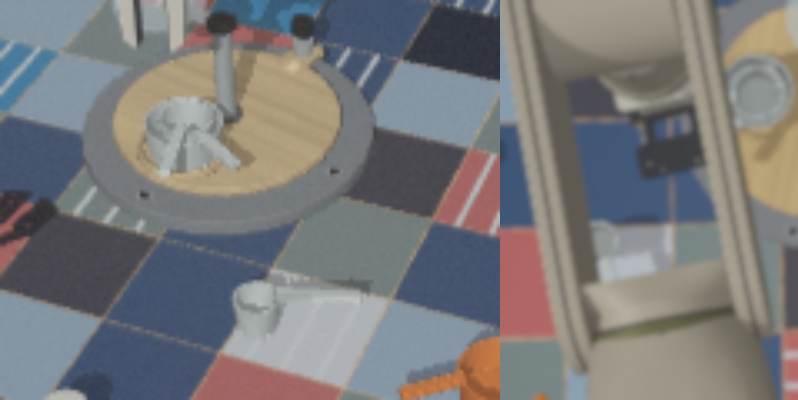

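Scoops a and c are nested with their handles fanned. Scoop d was knocked: its cup is now near top pixel (199,208). I'll re-measure it.

```bash
python3 - <<'E'
from h import *
d=cam('side'); c=cam('top')
print(ray(d,[[267.1,267.3]],.036),ray(c,[[198.7,208]],.036))
X=pts(d); Z=X[:,:,2]
m=np.zeros_like(Z,bool); m[250:300,240:320]=True
m&=(Z>.028)&(Z<.06)&(X[:,:,0]>.3)&(X[:,:,0]<.5)&(X[:,:,1]>.2)&(X[:,:,1]<.32)
P=X[m]; C=np.array([.445,.25])
r=np.hypot(*(P[:,:2]-C).T); print(m.sum(),P.min(0),P.max(0),r.max())
H=P[(P[:,0]<.415)]; cup=P[P[:,0]>.42]; print('cup',cup.min(0),cup.max(0))
for x in np.arange(.32,.44,.01):
    q=H[abs(H[:,0]-x)<.005]
    if len(q): print(x.round(3),len(q),q.mean(0).round(4))
im=d['color'][245:300,245:320]; cv2.imwrite('pics/d.png',cv2.resize(im[:,:,::-1],(750,550),interpolation=cv2.INTER_CUBIC))
E
```

```text
[[0.44139321 0.2475917  0.036     ]] [[0.44768801 0.24809846 0.036     ]]
182 [0.34948595 0.21894435 0.02801404] [0.46266832 0.27864031 0.04915947] 0.09691821514948723
cup [0.42022817 0.23079725 0.02801404] [0.46266832 0.27864031 0.04398058]
0.35 5 [0.3517 0.2294 0.045 ]
0.36 14 [0.3595 0.2284 0.0416]
0.37 15 [0.3696 0.2326 0.0421]
0.38 13 [0.3795 0.2361 0.0421]
0.39 14 [0.3891 0.2403 0.0418]
0.4 18 [0.3995 0.2406 0.0419]
0.41 19 [0.4102 0.2431 0.0406]
```

View pics/d.png

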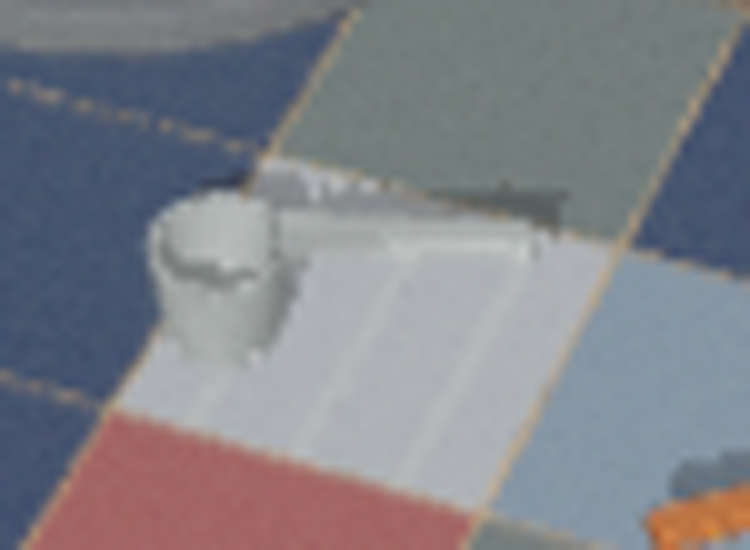

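Request:
{"name": "drive_tool", "arguments": {"moves": [40,20.4,-31,0,0,0,0,40,20.4,-31,0,0,0,0,40,20.4,-31,0,0,0,0,40,20.4,-31,0,0,0,0,40,20.4,-31,0,0,0,0,40,20.4,-31,0,0,0,0,40,0,0,0,0,0,-8.4,40,0,0,0,0,0,-8.4]}}

```text
t: 25.35
tool_pos: [0.3692, 0.2327, 0.3927]
orientation: [-1.591, -2.707, 0.004]
force: [0.0, -0.2, 0.4]
opening: 0.0399
gripper_force: 0.0
```

Request:
{"name": "drive_tool", "arguments": {"moves": [40,0,0,0,0,0,-8.4,40,0,0,0,0,0,-8.4,40,0,0,0,0,0,-8.4,40,0,0,0,0,0,-8.4,40,0,0,0,0,0,-8.4,40,0,0,0,0,0,-8.4,40,0,0,0,0,0,-8.4,40,0,0,0,0,0,-8.4]}}

```text
t: 26.15
tool_pos: [0.3702, 0.2322, 0.3924]
orientation: [0.171, -3.133, 0.002]
force: [-0.2, 0.6, -0.4]
opening: 0.0401
gripper_force: 0.0
```

```bash
python3 - <<'E'
from h import *
goto(.374,.2333,.0405,3.385)
E
```

```text
t 26.1 grasp [0.3696 0.2319 0.2251] az -173.8 tilt [-0.0037 -0.0018] q6 -1.24
shift [ -4.6   0.9 184.6] turn z -7.7
```

Request:
{"name": "drive_tool", "arguments": {"moves": [40,-4.6,0.9,40,0,0,-7.7,40,0,0,45,0,0,0,40,0,0,40,0,0,0,40,0,0,30,0,0,0,40,0,0,19,0,0,0,40,0,0,11,0,0,0,40,0,0,0,0,0,0,5,0,0,0,0,0,0]}}

```text
t: 26.95
tool_pos: [0.3751, 0.2338, 0.2099]
orientation: [0.372, -3.119, 0.0]
force: [0.6, 0.8, -0.2]
opening: 0.0357
gripper_force: 0.0
```

Request:
{"name": "drive_tool", "arguments": {"moves": [5,0,0,0,0,0,0,5,0,0,0,0,0,0,5,0,0,0,0,0,0,5,0,0,0,0,0,0]}}

```text
t: 27.35
tool_pos: [0.3754, 0.2339, 0.2103]
orientation: [-0.372, 3.118, 0.0]
force: [0.2, -0.9, 0.8]
opening: 0.0115
gripper_force: 39.6
```

```bash
python3 - <<'E'
from h import *
place(.994,.07,.3)
d=cam('side','s8.png'); X=pts(d); m=np.zeros(X.shape[:2],bool); m[250:300,240:300]=1
m&=(X[:,:,2]>.02)&(X[:,:,2]<.04)&(X[:,:,0]>.41)&(X[:,:,0]<.5)&(X[:,:,1]>.2)&(X[:,:,1]<.3)
print(X[m].min(0),X[m].max(0),m.sum())
E
```

```text
t 27.4 grasp [0.3756 0.234  0.043 ] az -166.4 tilt [0.0011 0.0004] q6 -1.37
shift [-225.7 -151.9 -256.7] turn z 136.6
F [ 0.2 -0.9  0.8] op 0.01147715297141025
[0.41951387 0.22774277 0.02003507] [0.46291361 0.27398835 0.03988383] 109
```

Request:
{"name": "drive_tool", "arguments": {"moves": [5,0,0,-25,0,0,0,5,0,0,-50,0,0,0,5,0,0,-50,0,0,0,5,0,0,-45,0,0,0,5,0,0,0,0,0,0,5,-32.2,-21.7,0,0,0,0,5,-32.2,-21.7,0,0,0,0,5,-32.2,-21.7,0,0,0,0]}}

```text
t: 28.2
tool_pos: [0.4853, 0.1928, 0.3792]
orientation: [0.373, -3.119, -0.0]
force: [0.5, 1.2, -0.1]
opening: 0.011
gripper_force: 39.6
```

Request:
{"name": "drive_tool", "arguments": {"moves": [5,-32.2,-21.7,0,0,0,0,5,-32.2,-21.7,0,0,0,0,5,-32.2,-21.7,0,0,0,0,5,-32.2,-21.7,0,0,0,0,5,0,0,0,0,0,8,5,0,0,0,0,0,8,5,0,0,0,0,0,8,5,0,0,0,0,0,8]}}

```text
t: 29.0
tool_pos: [0.6299, 0.139, 0.3782]
orientation: [-0.511, -3.098, 0.001]
force: [0.4, 0.4, 0.5]
opening: 0.0116
gripper_force: 39.6
```

Request:
{"name": "drive_tool", "arguments": {"moves": [5,0,0,0,0,0,8,5,0,0,0,0,0,8,5,0,0,0,0,0,8,5,0,0,0,0,0,8,5,0,0,0,0,0,8,5,0,0,0,0,0,8,5,0,0,0,0,0,8,5,0,0,0,0,0,8]}}

```text
t: 29.8
tool_pos: [0.6297, 0.1391, 0.3785]
orientation: [-2.075, -2.357, 0.002]
force: [0.1, -0.4, 0.5]
opening: 0.0111
gripper_force: 39.6
```

Request:
{"name": "drive_tool", "arguments": {"moves": [5,0,0,0,0,0,8,5,0,0,0,0,0,8,5,0,0,0,0,0,8,5,0,0,0,0,0,8,5,0,0,0,0,0,8,5,0,0,0,0,0,0,5,0,0,0,0,0,0]}}

```text
t: 30.5
tool_pos: [0.6298, 0.1391, 0.3789]
orientation: [-2.749, -1.519, 0.002]
force: [0.4, -0.3, -0.2]
opening: 0.0114
gripper_force: 39.6
```

```bash
python3 - <<'E'
from h import *
place(.994,.07,.083)
# where did cups a, c end up? ring points above z .065 in the side depth
d=cam('side'); X=pts(d); Z=X[:,:,2]
for lo,hi in((.060,.0705),):
  m=(Z>lo)&(Z<hi)&(np.hypot(X[:,:,0]-.592,X[:,:,1]-.08)<.046); P=X[m]; print(m.sum(),P.min(0).round(3),P.max(0).round(3))
E
```

```text
t 30.5 grasp [0.6296 0.1391 0.2116] az 57.8 tilt [-0.0011 -0.0001] q6 0.7
shift [  0.3   0.4 128.6] turn z 0.9
F [ 0.4 -0.3 -0.2] op 0.01141787704436001
142 [0.555 0.039 0.06 ] [0.635 0.122 0.07 ]
```

Request:
{"name": "drive_tool", "arguments": {"moves": [5,0.8,0.4,40,0,0,0.8,5,0,0,40,0,0,0,5,0,0,25,0,0,0,5,0,0,12,0,0,0,5,0,0,6,0,0,0,5,0,0,2,0,0,0,5,0,0,0,0,0,0]}}

```text
t: 31.25
tool_pos: [0.6313, 0.1397, 0.2563]
orientation: [2.762, 1.494, 0.003]
force: [0.5, -0.3, -0.1]
opening: 0.0113
gripper_force: 39.6
```

Request:
{"name": "drive_tool", "arguments": {"moves": [5,0,0,1.5,0,0,0,5,0,0,1,0,0,0,5,0,0,1,0,0,0,5,0,0,0,0,0,0]}}

```text
t: 31.65
tool_pos: [0.6307, 0.1396, 0.2513]
orientation: [2.763, 1.494, 0.0]
force: [-0.1, -1.0, -1.0]
opening: 0.0115
gripper_force: 39.6
```

```bash
python3 - <<'E'
from h import *
place(.994,.07,.083)
E
```

```text
t 31.6 grasp [0.6307 0.1396 0.084 ] az 56.8 tilt [0.0001 0.    ] q6 0.72
shift [-0.6 -0.2  1. ] turn z -0.2
F [-0.1 -1.  -1. ] op 0.011480553573019962
```

Request:
{"name": "drive_tool", "arguments": {"moves": [5,0,0,1,0,0,0,5,0,0,1,0,0,0,5,0,0,0.5,0,0,0,5,0,0,0,0,0,0]}}

```text
t: 32.05
tool_pos: [0.631, 0.1399, 0.2495]
orientation: [2.763, 1.494, 0.002]
force: [0.1, 2.3, 5.5]
opening: 0.0114
gripper_force: 39.6
```

Request:
{"name": "drive_tool", "arguments": {"moves": [22,0,0,0,0,0,0,26,0,0,0,0,0,0,28,0,0,0,0,0,0,28,0,0,-20,0,0,0,28,0,0,-40,0,0,0,28,0,0,-50,0,0,0,28,0,0,-50,0,0,0,28,0,0,0,0,0,0]}}

```text
t: 32.85
tool_pos: [0.6322, 0.1398, 0.4187]
orientation: [2.759, 1.492, 0.021]
force: [1.7, 0.1, 0.3]
opening: 0.0282
gripper_force: 0.0
```

Request:
{"name": "drive_tool", "arguments": {"moves": [50,-43.7,11.7,0,0,0,0,50,-43.7,11.7,0,0,0,0,50,-43.7,11.7,0,0,0,0,50,-43.7,11.7,0,0,0,0,50,-43.7,11.7,0,0,0,0,50,-43.7,11.7,0,0,0,0,50,0,0,0,0,0,-7,50,0,0,0,0,0,-7]}}

```text
t: 33.65
tool_pos: [0.5451, -0.12, 0.4083]
orientation: [-2.559, -1.822, 0.001]
force: [-0.8, -0.1, -0.2]
opening: 0.0501
gripper_force: 0.0
```

Request:
{"name": "drive_tool", "arguments": {"moves": [50,0,0,0,0,0,-6,50,0,0,0,0,0,0,50,0,0,0,0,0,0]}}

```text
t: 33.95
tool_pos: [0.5458, -0.1182, 0.4084]
orientation: [-2.465, -1.947, 0.001]
force: [-0.1, -0.3, -0.2]
opening: 0.0503
gripper_force: 0.0
```

```bash
python3 - <<'E'
from h import *
goto(.5458,-.1184,.0704,1.34)
c=cam('top','t9.png'); d=cam('side','s9.png')
cv2.imwrite('pics/p4.png',np.hstack([cv2.resize(c['color'][110:210,220:320],(400,400),interpolation=cv2.INTER_CUBIC),cv2.resize(d['color'][175:255,205:285],(400,400),interpolation=cv2.INTER_CUBIC)])[:,:,::-1])
X=pts(d); Z=X[:,:,2]; m=(Z>.05)&(Z<.12)&(np.hypot(X[:,:,0]-.592,X[:,:,1]-.08)<.11); P=X[m]; P=P[np.argsort(P[:,2])]
print('max z in nest',np.percentile(P[:,2],[50,95,99]).round(4))
E
```

```text
t 34.0 grasp [ 0.5457 -0.1182  0.2411] az 76.6 tilt [-0.0005  0.0001] q6 -0.07
shift [ -0.2   0.2 170.7] turn z -0.2
max z in nest [0.0736 0.0981 0.114 ]
```

View pics/p4.png

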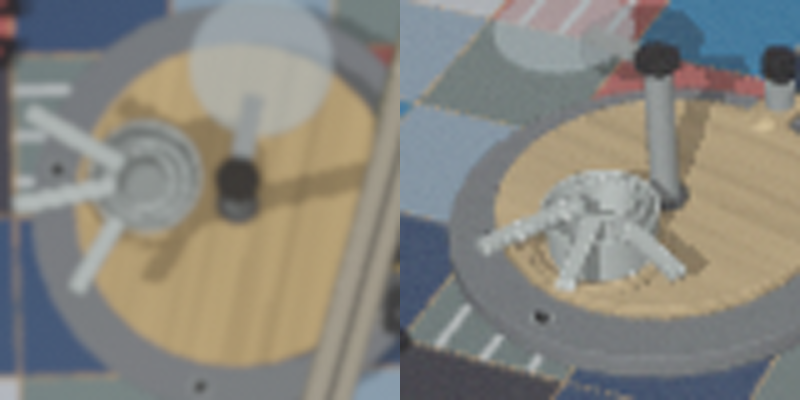

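Three scoops are nested, level and fanned. Next I'll return the tray.

Request:
{"name": "drive_tool", "arguments": {"moves": [50,0,0,40,0,0,0,50,0,0,45,0,0,0,50,0,0,40,0,0,0,50,0,0,28,0,0,0,50,0,0,17,0,0,0,50,0,0,0,0,0,0,50,0,0,0,0,0,0,15,0,0,0,0,0,0], "grip_force": 45}}

```text
t: 34.85
tool_pos: [0.5466, -0.1184, 0.2405]
orientation: [2.461, 1.949, 0.002]
force: [0.4, 0.0, 0.4]
opening: 0.0458
gripper_force: 0.0
```

Request:
{"name": "drive_tool", "arguments": {"moves": [15,0,0,0,0,0,0,15,0,0,0,0,0,0,15,0,0,0,0,0,0,15,0,0,0,0,0,0]}}

```text
t: 35.25
tool_pos: [0.5469, -0.1186, 0.2399]
orientation: [2.46, 1.949, 0.004]
force: [6.3, -1.4, -1.7]
opening: 0.0236
gripper_force: 45.0
```

Request:
{"name": "drive_tool", "arguments": {"moves": [15,0,0,-4,0,0,0,15,0,0,-4,0,0,0,15,0,0,-4,0,0,0,15,0,0,-3.5,0,0,0,15,0,0,0,0,0,0]}}

```text
t: 35.75
tool_pos: [0.5456, -0.1182, 0.2541]
orientation: [-2.462, -1.951, 0.001]
force: [1.1, -1.3, -8.8]
opening: 0.023
gripper_force: 45.0
```

Request:
{"name": "drive_tool", "arguments": {"moves": [15,0.02,-2.4,0,0,0,1,15,0.1,-4.7,0,0,0,2,15,0.2,-7.1,0,0,0,3,15,0.3,-9.4,0,0,0,4,15,0.3,-9.4,0,0,0,4,15,0.3,-9.4,0,0,0,4,15,0.4,-9.4,0,0,0,4,15,0.4,-9.4,0,0,0,4]}}

```text
t: 36.55
tool_pos: [0.4911, -0.0904, 0.254]
orientation: [-2.839, -1.342, -0.002]
force: [6.3, 4.8, -8.8]
opening: 0.0233
gripper_force: 45.0
```

Request:
{"name": "drive_tool", "arguments": {"moves": [15,0.3,-9.4,0,0,0,4,15,0.3,-9.4,0,0,0,4,15,0.4,-9.4,0,0,0,4,15,0.3,-9.4,0,0,0,4,15,0.3,-9.4,0,0,0,4,15,0.3,-9.4,0,0,0,4,15,0.4,-9.4,0,0,0,4,15,0.4,-9.4,0,0,0,4]}}

```text
t: 37.35
tool_pos: [0.4493, -0.0294, 0.2546]
orientation: [-3.099, -0.508, -0.004]
force: [7.9, 2.9, -9.0]
opening: 0.0231
gripper_force: 45.0
```

Request:
{"name": "drive_tool", "arguments": {"moves": [15,0.3,-9.4,0,0,0,4,15,0.3,-9.4,0,0,0,4,15,0.4,-9.4,0,0,0,4,15,0.3,-9.4,0,0,0,4,15,0.2,-7.1,0,0,0,3,15,0.1,-4.7,0,0,0,2,15,0,0,0,0,0,0]}}

```text
t: 38.05
tool_pos: [0.4422, 0.0192, 0.2545]
orientation: [-3.14, 0.062, -0.003]
force: [5.3, 2.0, -9.6]
opening: 0.0231
gripper_force: 45.0
```

```bash
python3 - <<'E'
from h import *
goto(.446,.0434,.085,-.23); print(robot.read_state()['force'])
E
```

```text
t 38.0 grasp [0.4426 0.0194 0.0872] az -2.2 tilt [0.002 0.001] q6 1.54
shift [  2.8 -24.3   2.2] turn z 10.9
[ 5.28691454  1.97813156 -9.63876854]
```

Request:
{"name": "drive_tool", "arguments": {"moves": [15,0.3,-9.4,0,0,0,4,15,0.3,-9.4,0,0,0,4,15,0.2,-6.2,0,0,0,2.8,15,0,0,0,0,0,0]}}

```text
t: 38.45
tool_pos: [0.4454, 0.0441, 0.2544]
orientation: [-3.12, 0.357, -0.002]
force: [5.0, 1.3, -8.8]
opening: 0.023
gripper_force: 45.0
```

```bash
python3 - <<'E'
from h import *
goto(.446,.0436,.085,-.23); print(robot.read_state()['force'])
E
```

```text
t 38.5 grasp [0.4457 0.0443 0.0871] az -13.1 tilt [0.0015 0.0011] q6 1.78
shift [0.6 0.3 2.1] turn z 0.1
[ 4.95368323  1.27099768 -8.76852101]
```

Positioned over the home hole; lowering the pin.

Request:
{"name": "drive_tool", "arguments": {"moves": [15,0.6,0.3,3,0,0,0,15,0,0,3,0,0,0,15,0,0,3,0,0,0,15,0,0,3,0,0,0,15,0,0,2,0,0,0,15,0,0,0,0,0,0]}}

```text
t: 39.05
tool_pos: [0.4458, 0.0437, 0.24]
orientation: [-3.118, 0.356, 0.0]
force: [3.9, 12.5, -8.9]
opening: 0.0232
gripper_force: 45.0
```

Request:
{"name": "drive_tool", "arguments": {"moves": [28,0,0,0,0,0,0,34,0,0,0,0,0,0,44,0,0,0,0,0,0,50,0,0,0,0,0,0,50,0,0,0,0,0,0]}}

```text
t: 39.55
tool_pos: [0.446, 0.0424, 0.2406]
orientation: [3.121, -0.356, 0.001]
force: [-0.2, 0.1, -0.6]
opening: 0.0491
gripper_force: 0.0
```

Request:
{"name": "drive_tool", "arguments": {"moves": [50,0,0,-30,0,0,0,50,0,0,-45,0,0,0,50,0,0,-45,0,0,0,50,0,0,-45,0,0,0,50,0,40,0,0,0,0,50,0,40,0,0,0,0,50,0,40,0,0,0,0,50,0,40,0,0,0,0]}}

```text
t: 40.35
tool_pos: [0.4092, -0.1146, 0.4057]
orientation: [3.121, -0.355, 0.002]
force: [0.2, -0.5, 0.2]
opening: 0.0501
gripper_force: 0.0
```

Request:
{"name": "drive_tool", "arguments": {"moves": [50,-35,25,0,0,0,0,50,0,0,0,0,0,0,50,0,0,0,0,0,0]}}

```text
t: 40.65
tool_pos: [0.3697, -0.1303, 0.4055]
orientation: [3.121, -0.36, 0.002]
force: [0.3, 0.4, 0.3]
opening: 0.0499
gripper_force: 0.0
```

```bash
python3 - <<'E'
from h import *
d=cam('side','s10.png'); c=cam('top','t10.png'); 
# dark knob centroid in each view vs. prediction, and vs. the start pictures
for nm,cc,old,w in(('side',d,'side0.png',(275,305,205,238)),('top',c,'top0.png',(258,284,195,218))):
    u0,u1,v0,v1=w
    for im in(cc['color'],cv2.imread('pics/'+old)[:,:,::-1]):
        g=im[v0:v1,u0:u1].max(2); n,l,s,ce=cv2.connectedComponentsWithStats((g<70).astype(np.uint8)); i=1+s[1:,4].argmax() if n>1 else 0
        print(nm,ce[i]+[u0,v0],s[i])
for n,cc in(('t',c),('s',d)):
    X=pts(cc); Z=X[:,:,2]; w=np.array([.576+.07*np.cos(-.228),.013+.07*np.sin(-.228)])
    m=(Z>.06)&(Z<.0705)&(np.hypot(X[:,:,0]-w[0],X[:,:,1]-w[1])<.05); P=X[m]; 
    if len(P): print(n,'well',w,len(P),P.min(0).round(3),P.max(0).round(3))
print(robot.read_state()['force'],robot.read_state()['t'])
E
```

```text
side [290.04545455 220.06818182] [12 12  7  7 44]
side [289.97826087 220.08695652] [12 12  7  8 46]
top [270.         205.61904762] [10  9  5  5 21]
top [269.64705882 205.52941176] [10  9  5  4 17]
t well [ 0.64418843 -0.00282208] 35 [ 0.607 -0.036  0.061] [0.644 0.037 0.07 ]
s well [ 0.64418843 -0.00282208] 148 [ 0.603 -0.048  0.06 ] [0.681 0.04  0.07 ]
[-0.32028993 -0.4868423  -0.98602975] 40.75
```

The knob is back at its starting pixels in both views, so the pin is down at home. The nest is centred on the well, so I'll hand the job in.

```bash
python3 -c "
from plant import robot
print(robot.close_job())"
```

```text
the job is handed in; nothing more can be done
None
```

I handed the job in at about 41 s: scoops a, c and d (no b was there) are nested and fanned in the well under the hood, the pin is down in the home hole, and I received no verdict.

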